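# Bring the flange up to its root gap on the tacking jig and hold it there

### The job

A flange is to be tacked to the pipe in the sliding jig: draw the lock pin up out of the tailstock, hang it upright by its collar in the slot of the bracket on the jig's near side and let go of it. Then grip the tailstock's black hand post and slide it towards the pipe until its spring ball drops into the notch of the gap bar, the flange just short of the pipe. Finish while still gripping the post and holding the tailstock at rest in the notch; leave the tape measure, tee and elbow alone.

Things in the scene. Friction and masses are not known exactly. Their poses are not given: they have to be found in the camera images.
- jig: fixed jig: base plate 130 x 380 x 12 mm, steel rail on it (top 30 mm high). Origin underside centre, on the bench; y along the rail from tailstock to pipe, x to the far side, z up. Beside the rail at x = -52 mm a 12 mm wide gap bar, top 30 mm high, one 10 mm vee notch across it. Pipe (axis 78 mm high), its vee head (up to 107 mm high) and gap bar are clamped together, elsewhere along y each time
- lock_pin: loose steel pin, about 0.07 kg. Origin on its axis under the collar, z up: below it a 10 mm diameter shank 45 mm long; above it a collar 22 mm wide, 5 mm thick, then a round head 21 mm in diameter 11 to 37 mm up (grip this). It starts upright in 12.5 mm bores of tailstock and rail and locks the tailstock; collar on the tailstock's top, 60 mm high. Lifted 45 mm it is clear
- pin_tip (a point): lower end of the lock pin's shank, on its axis, 45 mm below the origin of lock_pin
- park_slot (a point): point on the parked pin's axis at the top of the bracket's 6 mm shelf, 56 mm high. The 14 mm slot in the shelf runs along jig x, open to the robot, closed 7 mm behind this point; shelf 50 mm wide, front edge 21 mm ahead with a 3 mm lip that keeps the collar in. Lower the shank here until the collar rests on the shelf; the tip then hangs 11 mm above the bench
- grip_post (a point): grip point on the axis of the tailstock's upright black hand post, 93 mm high: 24 mm in diameter from 78 to 108 mm, domed top at 116 mm, tailstock's top at 60 mm. The pin's bore is 55 mm from it towards jig -y, the back of the face plate (70 mm wide, 112 mm high) 40 mm towards jig +y; it is free on the jig-x sides, so close the fingers along jig x
- tailstock (a joint): travel of the tailstock along the rail (m): 0 where the pin locks it, growing towards the pipe (jig +y), range -0.012 to 0.185. Sliding takes 1 to 2 N, plus 12 N per m/s. The notch is at a travel of 0.100 to 0.150, different each time and not reported: feel it or see it. 3.5 mm past the notch's centre the flange meets the pipe and stops
- ball_plunger (a joint): drop of the tailstock's 12 mm spring ball (m): about 0.0006 riding on the gap bar, 0.0031 centred in the notch, 0.0017 when 1.5 mm off, 0.0012 when the flange is against the pipe. Ball at jig x = -52 mm, 10 mm nearer the tail (jig -y) than the post. Falling in, it draws the tailstock forward with up to 6 N; pushing on from the centre takes up to 8 N, then it rides out
- tape_measure: bystander: black and white tape measure, 68 x 82 x 42 mm, in front of the jig; origin at its underside centre
- spare_tee: bystander: pale pipe tee, 50 x 72 x 27 mm, behind the jig; origin at its underside centre
- elbow: bystander: pale pipe elbow, 52 x 52 x 26 mm, behind the jig; origin at its underside centre
There are look-alikes about, which are no part of the job. Of the things that look like the lock_pin, the middle-sized one is meant.

How it is judged:
By the outcome, as a careful person would: the job done as asked, in the order asked, and still so for the second after the job is handed in, while the arm keeps its last pose, push and grip.
It also fails if it takes over 64 s, if anything falls off the work surface, if the arm or the gripper's body presses on something with over 40 N, if the wrist force passes 120 N, or if a joint passes its speed limit or range.

### The arm

A 7-joint arm with a two-finger parallel gripper is mounted at the origin on the work surface; the furniture and walls round the work are solid. World frame = base frame: x ahead of the robot, y to its left, z up, the work surface at z = 0. Lengths are in mm, angles in degrees, forces in N, time in s.
With the tool pointing down it reaches from about 350 to 775 mm from the base axis. Payload 3.1 kg.
Tool frame: the origin (TCP) lies between the finger pads, 19 mm behind the fingertips; this is the grasp point; z points along the fingers, y is the line along which they close (so a half turn about z gives the same grasp; the last joint's range is limited). The gripper opens to 85 mm and grips with 20 to 120 N. Pads are 22 mm wide; open, the fingers measure 114 mm over their backs; the gripper's body (76 mm by 85 mm) begins 54 mm behind the grasp point. The pads swing forward as they close: fully open they stand 13 mm farther back than shut.
Start: joints at [-70.227, 17.813, 0.802, 86.603, -0.252, 75.585, -1.558], TCP at [207.449, 509.394, 250.004] pointing down, gripper open.
Joint ranges: [-154.91, 154.91], [-16.99, 109.72], [-72.82, 74.43], [7.12, 147.25], [-82.49, 262.49], [11.32, 116.49], [-174.64, 174.64]. Speed limits (degrees/s): [159.86, 159.86, 180, 180, 180, 180, 180].

### API

Orientations are given as a 3x3 rotation matrix whose columns are the frame's x, y, z axes.
In Python, from rig import manip gives the robot as it stands.
- The arm moves only by the tool apply_moves, never from a script. Its argument "motion" is a list of rows, each a list of 7 numbers: the shift along the world's x, y, z each as a share of 0.15 m, from -1 to 1, then the turn, a rotation vector about the world's x, y, z each as a share of 1.5 rad, from -1 to 1, then the opening, from 0 (shut) to 1 (fully open). In form: [[dx, dy, dz, rx, ry, rz, gripper], ...]. A call has exactly 10 rows; each row is the pose to reach, as a shift and turn from the pose commanded when the call began; what a row does not reach only later rows make up. A row lasts 1/10 s, in which the tool goes at most 50 mm and 8.59 degrees, less where a joint would pass 70% of its speed; a pose out of reach is approached as far as the arm can. A call with a number of a shift or a turn outside -1 to 1 is refused whole. A call with a gripper value outside its range is refused whole. The fingers move at their own pace and stop on an object; the grip force is fixed at half the most. Time passes only in rows, so rows that repeat a pose let the fingers close, or fill a call up. It gives the time, the measured TCP pose, the force, the opening and the grip force at its end, in the units of the state.
- manip.get_obs(): the state, without advancing time (a new reading comes with each control period).
- manip.grab_frame(name): name is "side" or "top"; returns the picture (384x512x3 uint8, blue, green, red); there is no depth.
- manip.camera_params(name): a dict with "vertical_fov" (degrees; the focal length in pixels is half the picture's height over the tangent of half this angle, whatever the lens; pixels are square), "cx", "cy" (the principal point, pixels), "R" (3x3) and "t" (3): a world point X has camera coordinates R X + t. Camera axes: x right, y down, z forward; pixel columns grow to the right and rows downward; lengths in mm; the calibration is good to about 2 mm. A picture is of the moment at which its call begins. camera_params takes no time and is no camera call.
- manip.job_done(): hands the job in; it is judged then, once.
Trained networks look in the newest picture that a camera, given by its name, has taken for a name from the list of things; names that differ only in an ending like _2 or _b are one class to them, and where a whole thing is asked for, a point or a joint stands for the part that bears it (a point fixed in the world has none). Each returns a list of dicts, best first, with "score" (0 to 1); they miss things now and then, are a little off and sometimes report something else, mostly with a low value. They report only what shows in the picture. A call takes as long as a camera call. They do not tell look-alikes from the thing itself.
- manip.boxes_of(camera, name): "point" ([x, y, z] in mm, in world coordinates, good to about 4 mm: the middle of the surface that is visible of it).
- manip.pinpoint(camera, name): "point" ([x, y, z] in mm, in world coordinates, good to about 4 mm: a listed point, or the origin of a listed thing).
The state is a dict: "t": time; "joint_positions": joint angles; "joint_vel": joint speeds; "joint_torque": joint torques, N m; "tool_pos": TCP position; "tcp_rot": TCP orientation; "ft_force": force on the tool from outside, world axes, zero at the start; "torque": the same for the moment, N m; "gripper_width": finger opening in mm; "finger_force": force on a finger pad.
Only numpy, scipy, OpenCV 4.12 (cv2) and the standard library are available. Lean on these libraries where they do the work, as an engineer would, in place of code of your own. Each camera call takes 0.05 s, during which the arm holds its last target. There are 200 camera calls.

## Working session

There is one attempt and no reset: what is moved stays moved. The work goes in short steps, Python scripts to look and compute and a tool call to move; the robot and the scene stay as the last step left them, time stands still between calls to the robot, and variables do not carry over. Pictures are saved under pics/ and viewed, at most 10 in all, crops included, and the job is handed in when it is done.

Besides the shell and the picture viewer there is one more tool, called after ">>>" as name([rows], argument=value, ...), one row to a line, values as JSON. apply_moves: Moves the arm, as the interface text tells. Its arguments: {"type":"object","properties":{"motion":{"type":"array","items":{"type":"array","items":{"type":"number","minimum":-1,"maximum":1}}}},"required":["motion"]}

```bash
mkdir -p pics; ls; cat > h.py <<'E'
import numpy as np, cv2
from rig import manip as m
def cam(n):
    p=m.camera_params(n); f=192/np.tan(np.radians(p["vertical_fov"])/2)
    return np.array(p["R"]),np.array(p["t"]),f,p["cx"],p["cy"]
def proj(n,X):
    R,t,f,cx,cy=cam(n); c=R@np.array(X,float)+t
    return np.round([cx+f*c[0]/c[2],cy+f*c[1]/c[2]],1)
def ray(n,u,v):
    R,t,f,cx,cy=cam(n); d=R.T@np.array([(u-cx)/f,(v-cy)/f,1]); return -R.T@t,d/np.linalg.norm(d)
def atz(n,u,v,z):
    o,d=ray(n,u,v); return np.round(o+d*(z-o[2])/d[2],1)
def tri(n1,p1,n2,p2):
    o1,d1=ray(n1,*p1);o2,d2=ray(n2,*p2)
    s=np.linalg.lstsq(np.c_[d1,-d2],o2-o1,rcond=None)[0]
    a,b=o1+s[0]*d1,o2+s[1]*d2
    return np.round((a+b)/2,1),round(np.linalg.norm(a-b),1)
E
python3 - <<'E'
from h import *
for c in("side","top"):
    im=m.grab_frame(c); cv2.imwrite(f"pics/{c}0.png",im)
    R,t,f,cx,cy=cam(c); print(c,"pos",-R.T@t,"f",f,"look",R[2])
    for n in("jig","lock_pin","pin_tip","park_slot","grip_post","tailstock","ball_plunger","tape_measure","spare_tee","elbow"):
        for k in("pinpoint","boxes_of"):
            try:
                for r in getattr(m,k)(c,n)[:4]: print(c,n,k,round(r["score"],2),np.round(r["point"]),proj(c,r["point"]))
            except Exception as e: print(c,n,k,e)
print(m.get_obs()["t"])
E
```

```text
pics
side pos [ 364.30700267 -807.28072699  585.93863311] f 404.72356328538075 look [ 0.21809657  0.78484895 -0.58003966]
side jig pinpoint 0.76 [519. -97.  -2.] [238.4 217.1]
side jig boxes_of 0.62 [ 495. -218.   47.] [240.1 237. ]
side lock_pin pinpoint 0.77 [ 660. -307.   62.] [336.6 246.6]
side lock_pin pinpoint 0.67 [ 517. -341.   37.] [268.5 284.1]
side lock_pin pinpoint 0.6 [ 492. -266.   65.] [244.4 246.8]
side lock_pin boxes_of 0.73 [ 654. -318.   89.] [337.4 240.5]
side lock_pin boxes_of 0.59 [ 486. -271.   85.] [241.8 240.8]
side lock_pin boxes_of 0.47 [ 514. -346.   52.] [267.9 280.1]
side pin_tip pinpoint 0.69 [ 662. -313.   -1.] [334.5 272.2]
side pin_tip pinpoint 0.45 [ 520. -345.   -1.] [270.  299.4]
side pin_tip boxes_of 0.74 [ 483. -268.   81.] [240.  241.7]
side pin_tip boxes_of 0.62 [ 658. -321.   89.] [340.3 240.9]
side pin_tip boxes_of 0.51 [ 516. -348.   49.] [268.9 282.1]
side pin_tip boxes_of 0.45 [380. -16.  32.] [172.4 193.9]
side park_slot pinpoint 0.87 [ 405. -251.   52.] [197.4 254.4]
side park_slot boxes_of 0.67 [ 495. -217.   58.] [240.  232.3]
side pa
[... 2387 characters left out ...]
of 0.77 [ 488. -207.   58.] [264.9 200. ]
top ball_plunger pinpoint it knows: elbow, grip_post, jig, lock_pin, park_slot, pin_tip, spare_tee, tape_measure
top tape_measure pinpoint 0.72 [379.  -5.  -3.] [177.  248.6]
top tape_measure boxes_of 0.86 [381.  -1.  33.] [172.6 247.3]
top tape_measure boxes_of 0.73 [ 503. -136.   30.] [233.6 194.9]
top spare_tee pinpoint 0.72 [ 615. -192.   -0.] [257.9 152. ]
top spare_tee boxes_of 0.86 [ 604. -190.   26.] [257.4 153.6]
top spare_tee boxes_of 0.55 [ 502. -138.   24.] [234.7 195.8]
top elbow pinpoint 0.67 [ 404. -248.   50.] [282.9 238.1]
top elbow pinpoint 0.6 [629. -59.  -2.] [203.6 145.5]
top elbow boxes_of 0.73 [623. -58.  22.] [202.4 145.4]
1.9
```

```bash
python3 - <<'E'
import cv2
s=cv2.imread("pics/side0.png")[150:330,140:380]; t=cv2.imread("pics/top0.png")[90:270,150:350]
cv2.imwrite("pics/s1.png",cv2.resize(s,(800,600),interpolation=cv2.INTER_CUBIC))
cv2.imwrite("pics/t1.png",cv2.resize(t,(660,594),interpolation=cv2.INTER_CUBIC))
E
```

```text
(no output)
```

View pics/s1.png

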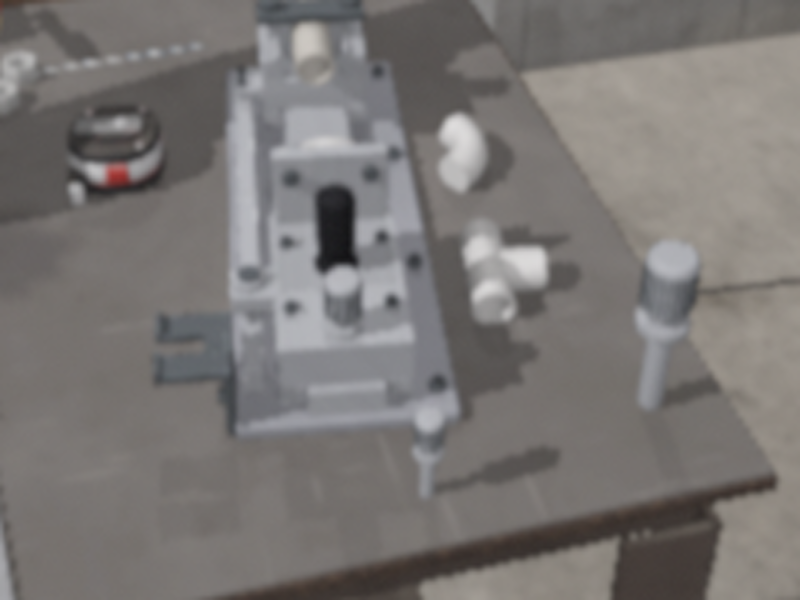

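View pics/t1.png

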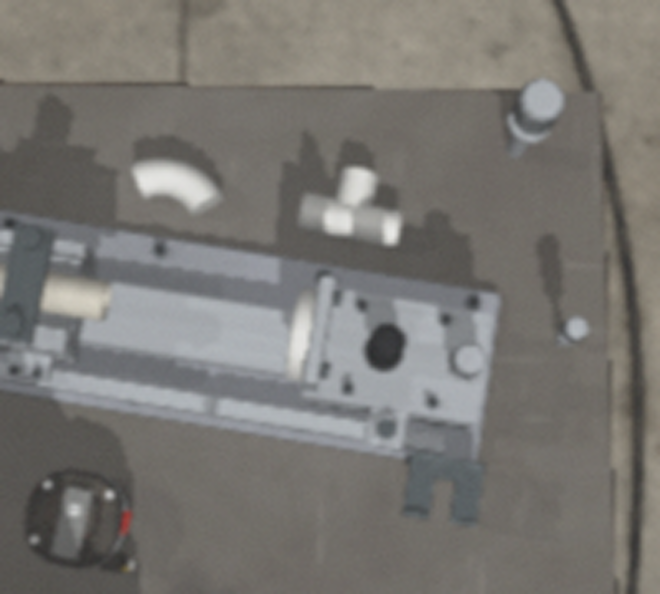

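```bash
python3 - <<'E'
from h import *
S=lambda u,v:(u/3.3333+140,v/3.3333+150); T=lambda u,v:(u/3.3+150,v/3.3+90)
def d(a,b): v=b[:2]-a[:2]; return np.degrees(np.arctan2(v[0],v[1])),np.linalg.norm(v)
a,b=atz("top",*T(365,437),30),atz("top",*T(50,378),30); print("gapbar",a,b,d(a,b))
a,b=atz("top",*T(405,457),12),atz("top",*T(5,392),12); print("near edge",a,b,d(a,b))
a,b=atz("top",*T(498,293),12),atz("top",*T(5,213),12); print("far edge",a,b,d(a,b))
print("pin head top",tri("side",S(342,275),"top",T(469,359)),"post top",tri("side",S(335,194),"top",T(384,346)))
print("small pin top",tri("side",S(430,415),"top",T(576,328)))
print("pin top @97",atz("top",*T(469,359),97),"post @112",atz("top",*T(384,346),112),"bar notch",atz("top",*T(210,405),30))
print("ball",atz("top",*T(386,429),35))
print("slot pts",[atz("top",*T(*p),56) for p in((404,512),(430,517),(452,520),(478,522),(413,455),(482,462),(437,484),(455,487))])
P=np.array([405,-250.5,56]);print("park proj",proj("top",P),proj("side",P))
o=m.get_obs();print(o["tool_pos"],o["tcp_rot"],o["gripper_width"])
E
```

```text
gapbar [ 439.6 -198.6   30. ] [478.   21.3  30. ] (np.float64(9.905387234650059), np.float64(223.22761925890802))
near edge [ 427.3 -227.9   12. ] [469.9  56.2  12. ] (np.float64(8.527807034121306), np.float64(287.27612152770376))
far edge [ 546.7 -295.6   12. ] [600.6  63.6  12. ] (np.float64(8.533885572890064), np.float64(363.2214889017444))
pin head top (array([ 487.8, -263.1,   97.5]), np.float64(4.0)) post top (array([ 495.5, -207.1,  109.5]), np.float64(7.6))
small pin top (array([ 515.4, -341.5,   61.2]), np.float64(4.1))
pin top @97 [ 485.8 -262.9   97. ] post @112 [ 491.3 -206.6  112. ] bar notch [460.6 -90.5  30. ]
ball [ 444.9 -212.9   35. ]
slot pts [array([ 387.8, -223.8,   56. ]), array([ 384.7, -241.2,   56. ]), array([ 382.9, -255.9,   56. ]), array([ 381.8, -273.4,   56. ]), array([ 425.9, -229.9,   56. ]), array([ 421.7, -276.5,   56. ]), array([ 406.7, -246. ,   56. ]), array([ 404.8, -258.1,   56. ])]
park proj [284.5 237.4] [197.  252.7]
[207.44116892 509.39651352 249.99404487] [[-9.26164629e-01  3.77119451e-01  2.35293078e-05]
 [ 3.77119451e-01  9.26164629e-01  2.21166146e-05]
 [-1.34514070e-05  2.93569858e-05 -9.99999999e-01]] 85.13601603142793
```

Pin look-alikes are at side pixels (337,242), the big one standing loose, (268,280), the small one standing loose, and (243,240), seated in the tailstock bore. The last is the middle-sized one and the only one in the bore, so it is the lock pin. The s1 crop shows it at crop pixel (342,300).

The top view shows the bracket slot at about (284,237), the hand post at (266,195) and the vee notch in the gap bar at about (214,213). That puts the notch at about 121 mm of travel. The jig's y axis leans about 8.6° towards +x.

Next I move to hover over the pin.

>>> apply_moves([
  [0.07,-0.1,0,0,0,-0.015,1],
  [0.14,-0.2,0,0,0,-0.03,1],
  [0.21,-0.3,0,0,0,-0.045,1],
  [0.28,-0.4,0,0,0,-0.06,1],
  [0.35,-0.5,0,0,0,-0.075,1],
  [0.42,-0.6,0,0,0,-0.09,1],
  [0.49,-0.7,0,0,0,-0.105,1],
  [0.56,-0.8,0,0,0,-0.12,1],
  [0.63,-0.9,0,0,0,-0.135,1],
  [0.7,-1,0,0,0,-0.15,1],
])

```text
t: 2.9
tool_pos: [313.3, 358.1, 250.0]
tcp_rot: [[-0.818, 0.576, 0.0], [0.576, 0.818, 0.0], [-0.0, 0.0, -1.0]]
ft_force: [0.7, -0.2, -0.1]
gripper_width: 85.5
finger_force: 0.0
```

>>> apply_moves([
  [0.07,-0.1,0,0,0,-0.015,1],
  [0.14,-0.2,0,0,0,-0.03,1],
  [0.21,-0.3,0,0,0,-0.045,1],
  [0.28,-0.4,0,0,0,-0.06,1],
  [0.35,-0.5,0,0,0,-0.075,1],
  [0.42,-0.6,0,0,0,-0.09,1],
  [0.49,-0.7,0,0,0,-0.105,1],
  [0.56,-0.8,0,0,0,-0.12,1],
  [0.63,-0.9,0,0,0,-0.135,1],
  [0.7,-1,0,0,0,-0.15,1],
])

```text
t: 3.9
tool_pos: [418.3, 208.1, 250.0]
tcp_rot: [[-0.669, 0.744, 0.0], [0.744, 0.669, 0.0], [-0.0, 0.0, -1.0]]
ft_force: [-0.2, -0.2, 0.7]
gripper_width: 85.2
finger_force: 0.0
```

>>> apply_moves([
  [0.04,-0.1,0,0,0,-0.02,1],
  [0.08,-0.2,0,0,0,-0.04,1],
  [0.12,-0.3,0,0,0,-0.06,1],
  [0.16,-0.4,0,0,0,-0.08,1],
  [0.2,-0.5,0,0,0,-0.1,1],
  [0.24,-0.6,0,0,0,-0.12,1],
  [0.28,-0.7,0,0,0,-0.14,1],
  [0.32,-0.8,0,0,0,-0.16,1],
  [0.36,-0.9,0,0,0,-0.18,1],
  [0.4,-1,0,0,0,-0.2,1],
])

```text
t: 4.9
tool_pos: [477.9, 58.1, 250.0]
tcp_rot: [[-0.418, 0.908, 0.0], [0.908, 0.418, -0.0], [-0.0, 0.0, -1.0]]
ft_force: [-0.1, -0.0, 0.3]
gripper_width: 85.2
finger_force: 0.0
```

>>> apply_moves([
  [0.007,-0.1,0,0,0,-0.02,1],
  [0.014,-0.2,0,0,0,-0.04,1],
  [0.021,-0.3,0,0,0,-0.06,1],
  [0.028,-0.4,0,0,0,-0.08,1],
  [0.035,-0.5,0,0,0,-0.1,1],
  [0.042,-0.6,0,0,0,-0.12,1],
  [0.049,-0.7,0,0,0,-0.14,1],
  [0.056,-0.8,0,0,0,-0.16,1],
  [0.063,-0.9,0,0,0,-0.18,1],
  [0.071,-1,0,0,0,-0.2,1],
])

```text
t: 5.9
tool_pos: [488.2, -91.8, 250.0]
tcp_rot: [[-0.131, 0.991, 0.0], [0.991, 0.131, -0.0], [-0.0, 0.0, -1.0]]
ft_force: [-0.5, -0.6, 0.7]
gripper_width: 85.7
finger_force: 0.0
```

>>> apply_moves([
  [0,-0.12,-0.05,0,0,-0.02,1],
  [0,-0.24,-0.1,0,0,-0.04,1],
  [0,-0.36,-0.15,0,0,-0.06,1],
  [0,-0.48,-0.2,0,0,-0.08,1],
  [0,-0.6,-0.25,0,0,-0.1,1],
  [0,-0.72,-0.3,0,0,-0.13,1],
  [0,-0.84,-0.35,0,0,-0.15,1],
  [0,-0.94,-0.4,0,0,-0.17,1],
  [0,-1,-0.45,0,0,-0.189,1],
  [0,-1,-0.46,0,0,-0.189,1],
])

```text
t: 6.9
tool_pos: [486.9, -242.1, 179.7]
tcp_rot: [[0.152, 0.988, -0.002], [0.988, -0.152, -0.0], [-0.001, -0.002, -1.0]]
ft_force: [-0.4, 0.5, -0.3]
gripper_width: 85.3
finger_force: 0.0
```

>>> apply_moves([
  [0,-0.04,-0.06,0,0,0,0.7],
  [0,-0.08,-0.12,0,0,0,0.7],
  [0,-0.11,-0.18,0,0,0,0.7],
  [0,-0.13,-0.24,0,0,0,0.7],
  [0,-0.145,-0.3,0,0,0,0.7],
  [0,-0.145,-0.34,0,0,0,0.7],
  [0,-0.145,-0.36,0,0,0,0.7],
  [0,-0.145,-0.36,0,0,0,0.7],
  [0,-0.145,-0.36,0,0,0,0.7],
  [0,-0.145,-0.36,0,0,0,0.7],
])

```text
t: 7.9
tool_pos: [488.5, -262.4, 127.5]
tcp_rot: [[0.149, 0.989, 0.001], [0.989, -0.149, -0.0], [-0.0, 0.001, -1.0]]
ft_force: [-0.2, -0.3, 0.3]
gripper_width: 59.7
finger_force: 0.0
```

```bash
python3 - <<'E'
from h import *
ims=[m.grab_frame(c) for c in("side","top")]
o=m.get_obs();print(o["t"],o["tool_pos"],o["tcp_rot"].tolist() if hasattr(o["tcp_rot"],"tolist") else o["tcp_rot"],o["gripper_width"],o["ft_force"])
s=ims[0][160:280,160:320]; t=ims[1][130:250,210:370]
cv2.imwrite("pics/h2.png",np.vstack([cv2.resize(x,(400*1,300),interpolation=cv2.INTER_CUBIC) for x in(s,t)]))
for c in("side","top"):
  for n in("lock_pin","grip_post"):
    for r in m.pinpoint(c,n)[:3]: print(c,n,round(r["score"],2),np.round(r["point"]))
E
```

```text
8.0 [ 488.39430566 -262.40623669  127.4138545 ] [[0.1487138133054748, 0.9888799036378616, 0.0008590188112157671], [0.98888027018234, -0.14871365614215454, -0.00024437867176977854], [-0.00011391332928019127, 0.000885809238296047, -0.999999601182794]] 60.04798991789606 [0.84893395 0.13215672 0.86174419]
side lock_pin 0.95 [ 662. -310.   62.]
side lock_pin 0.53 [ 487. -268.   63.]
side grip_post 0.74 [ 496. -208.   96.]
top lock_pin 0.71 [ 611. -191.    1.]
```

View pics/h2.png

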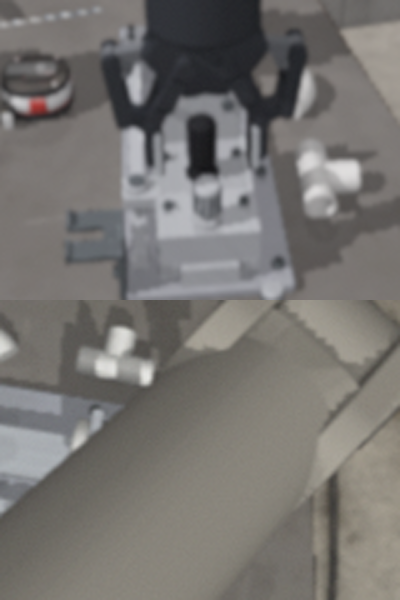

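The side crop shows the fingers at about 155 and 258 px, straddling the pin head at 207 px. The top view is hidden by the arm. I go down and close slowly.

>>> apply_moves([
  [0,0,-0.04,0,0,0,0.7],
  [0,0,-0.08,0,0,0,0.7],
  [0,0,-0.12,0,0,0,0.65],
  [0,0,-0.16,0,0,0,0.6],
  [0,0,-0.2,0,0,0,0.55],
  [0,0,-0.23,0,0,0,0.5],
  [0,0,-0.25,0,0,0,0.45],
  [0,0,-0.26,0,0,0,0.4],
  [0,0,-0.263,0,0,0,0.35],
  [0,0,-0.263,0,0,0,0.32],
])

```text
t: 9.2
tool_pos: [488.2, -262.5, 87.7]
tcp_rot: [[0.149, 0.989, 0.0], [0.989, -0.149, -0.0], [-0.0, 0.0, -1.0]]
ft_force: [1.0, -0.2, -0.2]
gripper_width: 27.0
finger_force: 0.0
```

>>> apply_moves([
  [0,0,0,0,0,0,0.31],
  [0,0,0,0,0,0,0.3],
  [0,0,0,0,0,0,0.29],
  [0,0,0,0,0,0,0.29],
  [0,0,0,0,0,0,0.28],
  [0,0,0,0,0,0,0.28],
  [0,0,0,0,0,0,0.27],
  [0,0,0,0,0,0,0.27],
  [0,0,0,0,0,0,0.27],
  [0,0,0,0,0,0,0.27],
])

```text
t: 10.2
tool_pos: [488.2, -262.4, 87.6]
tcp_rot: [[0.149, 0.989, 0.0], [0.989, -0.149, -0.0], [-0.0, 0.0, -1.0]]
ft_force: [0.4, 0.3, 0.4]
gripper_width: 23.3
finger_force: 0.1
```

>>> apply_moves([
  [0,0,0,0,0,0,0.25],
  [0,0,0,0,0,0,0.22],
  [0,0,0,0,0,0,0.15],
  [0,0,0,0,0,0,0],
  [0,0,0,0,0,0,0],
  [0,0,0,0,0,0,0],
  [0,0,0,0,0,0,0],
  [0,0,0,0,0,0,0],
  [0,0,0,0,0,0,0],
  [0,0,0,0,0,0,0],
])

```text
t: 11.2
tool_pos: [488.3, -262.4, 87.8]
tcp_rot: [[0.149, 0.989, 0.0], [0.989, -0.149, -0.0], [-0.0, 0.0, -1.0]]
ft_force: [0.5, 0.9, 4.4]
gripper_width: 18.8
finger_force: 58.7
```

>>> apply_moves([
  [0,0,0.03,0,0,0,0],
  [0,0,0.07,0,0,0,0],
  [0,0,0.11,0,0,0,0],
  [0,0,0.15,0,0,0,0],
  [0,0,0.19,0,0,0,0],
  [0,0,0.24,0,0,0,0],
  [0,0,0.29,0,0,0,0],
  [0,0,0.34,0,0,0,0],
  [0,0,0.38,0,0,0,0],
  [0,0,0.4,0,0,0,0],
])

```text
t: 12.2
tool_pos: [488.2, -262.6, 148.4]
tcp_rot: [[0.149, 0.989, 0.001], [0.989, -0.149, -0.0], [-0.0, 0.001, -1.0]]
ft_force: [0.1, -0.2, -0.8]
gripper_width: 19.0
finger_force: 58.8
```

```bash
python3 - <<'E'
from h import *
ims=[m.grab_frame(c) for c in("side","top")]
o=m.get_obs();print(o["t"],o["tool_pos"],o["gripper_width"],o["finger_force"],o["ft_force"])
s=ims[0][150:300,150:350]; t=ims[1][150:300,210:410]
cv2.imwrite("pics/h3.png",cv2.resize(s,(800,600),interpolation=cv2.INTER_CUBIC));cv2.imwrite("pics/top3.png",ims[1]);cv2.imwrite("pics/side3.png",ims[0])
for c in("side","top"):
  for n in("lock_pin","pin_tip","park_slot"):
    for r in m.pinpoint(c,n)[:3]: print(c,n,round(r["score"],2),np.round(r["point"]),proj(c,r["point"]))
E
```

```text
12.3 [ 488.26591202 -262.54386148  148.06092069] 19.096504165440514 58.779617191057696 [-1.00160409 -0.36934466 -1.35762317]
side lock_pin 0.75 [ 659. -309.   62.] [336.2 247.6]
side lock_pin 0.68 [ 487. -267.  120.] [241.4 224.4]
side lock_pin 0.57 [ 514. -342.   36.] [267.1 284.8]
side pin_tip 0.7 [ 661. -312.    1.] [334.1 271.2]
side pin_tip 0.6 [ 484. -263.   72.] [239.6 243.4]
side pin_tip 0.52 [ 518. -344.    1.] [268.8 298.6]
side park_slot 0.69 [ 407. -251.   53.] [198.4 253.6]
```

View pics/h3.png

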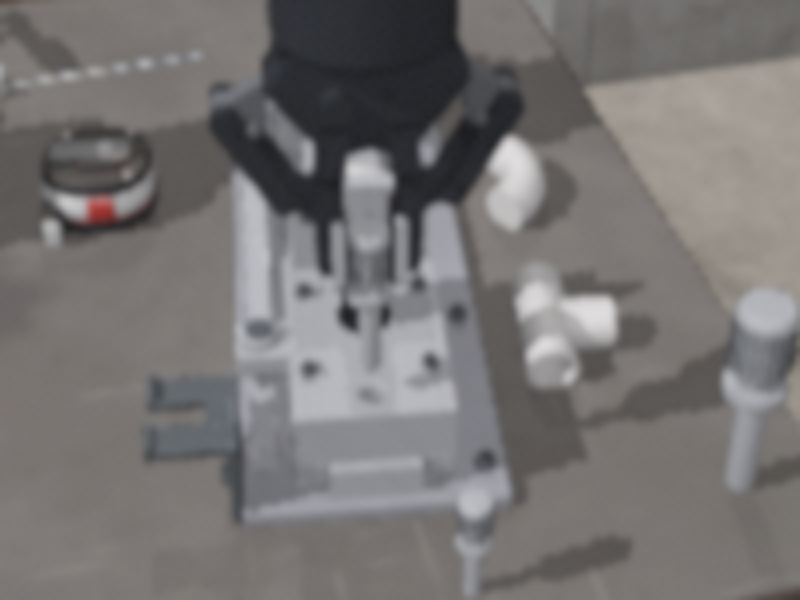

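```bash
python3 - <<'E'
from h import *
print("tip by side @75",atz("side",242.75,243,75))
s=cv2.imread("pics/side3.png")[232:272,178:218]; t=cv2.imread("pics/top0.png")[218:258,264:304]
cv2.imwrite("pics/b4.png",np.hstack([cv2.resize(x,(400,400),interpolation=cv2.INTER_CUBIC) for x in(s,t)]))
for c in("side","top"):
    for j in((-0,0),(-21,-7),(-21,7),(-21,-25),(-21,25)):
        p=np.array([405,-250.5,56])+j[0]*np.array([.9888,-.1495,0])+j[1]*np.array([.1495,.9888,0]); q=proj(c,p); print(c,j,(q-[178,232] if c=="side" else q-[264,218])*10)
E
```

```text
tip by side @75 [ 488.9 -266.4   75. ]
side (0, 0) [190. 207.]
side (-21, -7) [ 75. 242.]
side (-21, 7) [ 77. 190.]
side (-21, -25) [ 72. 313.]
side (-21, 25) [ 79. 124.]
top (0, 0) [205. 194.]
top (-21, -7) [222. 294.]
top (-21, 7) [160. 284.]
top (-21, -25) [303. 308.]
top (-21, 25) [ 79. 271.]
```

View pics/b4.png

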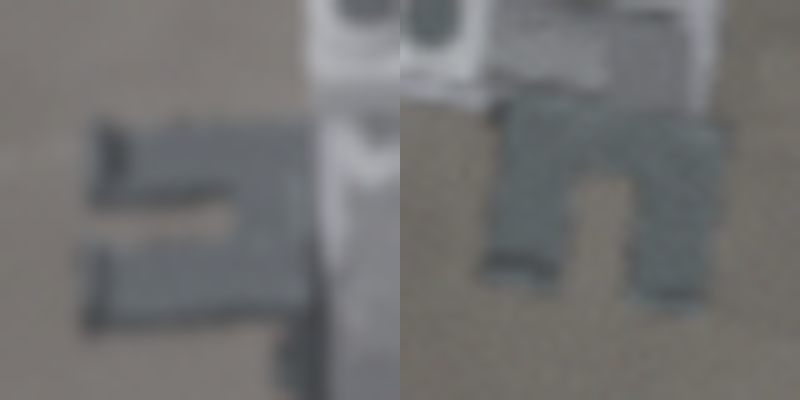

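The pin is out and upright: tip at crop pixel (371,372), bore at (371,395). In the bracket close-up the slot's prongs sit where a park point of (405,-250.5,56) predicts in both views. I move there, aiming 1.5 mm ahead of the point along jig -x.

>>> apply_moves([
  [-0.05,0.007,0,0,0,0,0],
  [-0.13,0.019,0,0,0,0,0],
  [-0.22,0.033,0,0,0,0,0],
  [-0.31,0.046,0,0,0,0,0],
  [-0.4,0.06,0,0,0,0,0],
  [-0.48,0.072,0,0,0,0,0],
  [-0.54,0.08,0,0,0,0,0],
  [-0.565,0.084,-0.03,0,0,0,0],
  [-0.565,0.084,-0.07,0,0,0,0],
  [-0.565,0.084,-0.07,0,0,0,0],
])

```text
t: 13.6
tool_pos: [403.2, -249.2, 136.1]
tcp_rot: [[0.148, 0.989, -0.001], [0.989, -0.148, 0.001], [0.0, -0.001, -1.0]]
ft_force: [0.2, -0.2, -1.0]
gripper_width: 19.1
finger_force: 58.8
```

```bash
python3 - <<'E'
from h import *
ims=[m.grab_frame(c) for c in("side","top")]
o=m.get_obs();print(o["t"],o["tool_pos"],o["gripper_width"],o["finger_force"],o["ft_force"])
s=ims[0][200:275,165:240]; t=ims[1][200:275,245:320]
cv2.imwrite("pics/p5.png",np.hstack([cv2.resize(s,(600,600),interpolation=cv2.INTER_CUBIC),cv2.resize(t,(200,600))[:, :]]))
T=np.array(o["tool_pos"])
for dz in(-28-45,-28,-23): print(dz,(proj("side",T+[0,0,dz])-[165,200])*8)
print("tip front",(proj("side",T+[-1,-5,-73])-[165,200])*8)
for r in m.pinpoint("side","pin_tip")[:4]: print(round(r["score"],2),np.round(r["point"]))
E
```

```text
13.7 [ 403.69002506 -249.68296815  136.69544483] 18.88832829158794 58.780707590208294 [ 0.18437025 -0.19316097 -0.4421129 ]
-73 [247.2 396. ]
-28 [231.2 248.8]
-23 [229.6 232. ]
tip front [246.4 412. ]
0.75 [ 660. -312.    2.]
0.66 [ 400. -250.   58.]
0.46 [ 521. -342.    1.]
```

View pics/p5.png

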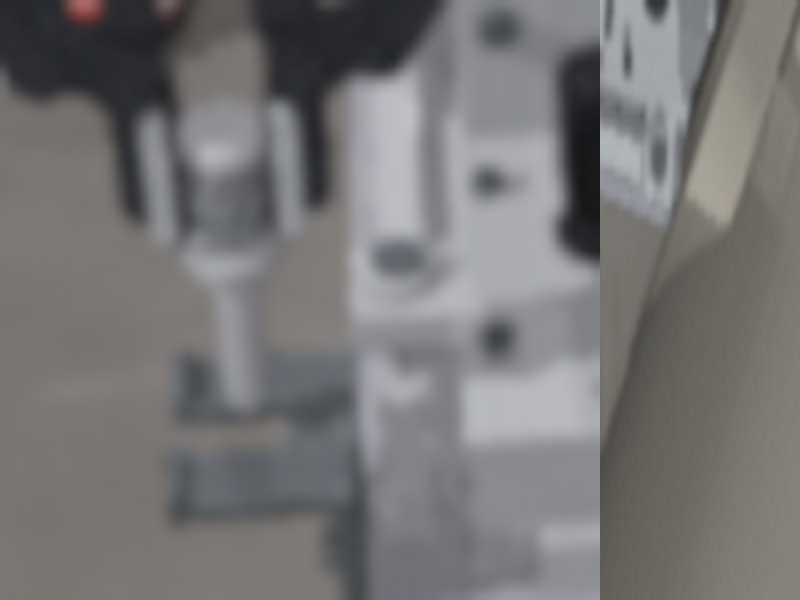

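The tip is at crop pixel (242,408). The slot centre is at about (250,422) once lowered, so the pin is roughly 1.5 mm too far +y and 3 mm ahead in x. I nudge it and lower carefully.

>>> apply_moves([
  [0.008,-0.005,0,0,0,0,0],
  [0.016,-0.009,0,0,0,0,0],
  [0.016,-0.009,-0.01,0,0,0,0],
  [0.016,-0.009,-0.02,0,0,0,0],
  [0.016,-0.009,-0.03,0,0,0,0],
  [0.016,-0.009,-0.04,0,0,0,0],
  [0.016,-0.009,-0.05,0,0,0,0],
  [0.016,-0.009,-0.055,0,0,0,0],
  [0.016,-0.009,-0.06,0,0,0,0],
  [0.016,-0.009,-0.062,0,0,0,0],
])

```text
t: 14.75
tool_pos: [405.7, -251.1, 127.7]
tcp_rot: [[0.149, 0.989, -0.0], [0.989, -0.149, 0.0], [-0.0, -0.0, -1.0]]
ft_force: [-0.0, 0.5, -1.0]
gripper_width: 19.4
finger_force: 58.8
```

>>> apply_moves([
  [0,0,-0.01,0,0,0,0],
  [0,0,-0.02,0,0,0,0],
  [0,0,-0.03,0,0,0,0],
  [0,0,-0.04,0,0,0,0],
  [0,0,-0.05,0,0,0,0],
  [0,0,-0.06,0,0,0,0],
  [0,0,-0.07,0,0,0,0],
  [0,0,-0.08,0,0,0,0],
  [0,0,-0.09,0,0,0,0],
  [0,0,-0.1,0,0,0,0],
])

```text
t: 15.75
tool_pos: [405.8, -251.1, 112.6]
tcp_rot: [[0.149, 0.989, 0.0], [0.989, -0.149, 0.0], [0.0, 0.0, -1.0]]
ft_force: [0.3, 0.6, -0.6]
gripper_width: 19.1
finger_force: 58.8
```

>>> apply_moves([
  [0,0,-0.02,0,0,0,0],
  [0,0,-0.04,0,0,0,0],
  [0,0,-0.06,0,0,0,0],
  [0,0,-0.08,0,0,0,0],
  [0,0,-0.1,0,0,0,0],
  [0,0,-0.12,0,0,0,0],
  [0,0,-0.14,0,0,0,0],
  [0,0,-0.155,0,0,0,0],
  [0,0,-0.17,0,0,0,0],
  [0,0,-0.175,0,0,0,0],
])

```text
t: 16.75
tool_pos: [405.6, -251.0, 86.2]
tcp_rot: [[0.149, 0.989, -0.0], [0.989, -0.149, 0.0], [0.0, -0.0, -1.0]]
ft_force: [0.3, 0.5, -0.7]
gripper_width: 18.9
finger_force: 58.8
```

```bash
python3 - <<'E'
from h import *
im=m.grab_frame("side")
o=m.get_obs();print(o["t"],o["tool_pos"],o["gripper_width"],o["finger_force"],o["ft_force"])
cv2.imwrite("pics/p6.png",cv2.resize(im[200:275,165:240],(600,600),interpolation=cv2.INTER_CUBIC))
E
```

```text
16.8 [ 405.63169498 -251.01702217   86.26124767] 19.084431693515988 58.78111006076608 [ 0.06222158  0.73292349 -0.96133983]
```

View pics/p6.png

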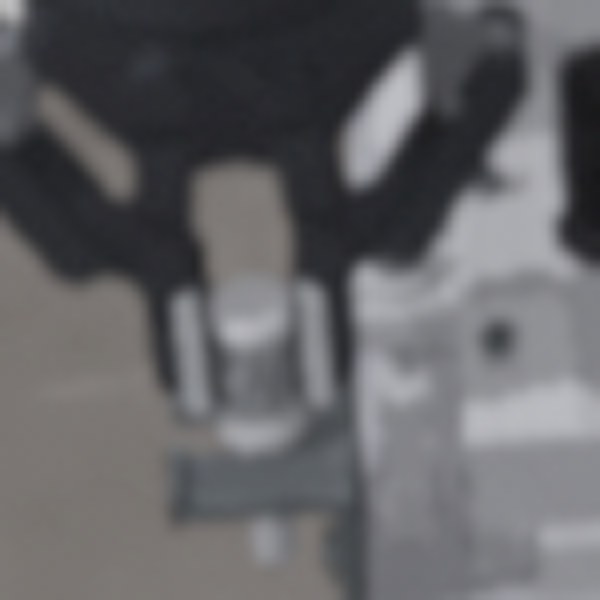

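The side crop shows the shank through the slot, with the tip below the shelf at (268,550) and the collar just above the shelf at (260,435). I lower the last few millimetres.

>>> apply_moves([
  [0,0,-0.004,0,0,0,0],
  [0,0,-0.007,0,0,0,0],
  [0,0,-0.01,0,0,0,0],
  [0,0,-0.012,0,0,0,0],
  [0,0,-0.014,0,0,0,0],
  [0,0,-0.015,0,0,0,0],
  [0,0,-0.016,0,0,0,0],
  [0,0,-0.017,0,0,0,0],
  [0,0,-0.018,0,0,0,0],
  [0,0,-0.018,0,0,0,0],
])

```text
t: 17.8
tool_pos: [405.7, -251.1, 83.8]
tcp_rot: [[0.149, 0.989, 0.0], [0.989, -0.149, 0.0], [0.0, -0.0, -1.0]]
ft_force: [-0.3, 0.2, -0.5]
gripper_width: 19.0
finger_force: 58.8
```

>>> apply_moves([
  [0,0,-0.002,0,0,0,0],
  [0,0,-0.003,0,0,0,0],
  [0,0,-0.004,0,0,0,0],
  [0,0,-0.005,0,0,0,0],
  [0,0,-0.006,0,0,0,0],
  [0,0,-0.006,0,0,0,0],
  [0,0,-0.007,0,0,0,0],
  [0,0,-0.007,0,0,0,0],
  [0,0,-0.007,0,0,0,0],
  [0,0,-0.007,0,0,0,0],
])

```text
t: 18.8
tool_pos: [405.8, -251.1, 83.7]
tcp_rot: [[0.149, 0.989, 0.0], [0.989, -0.149, 0.001], [0.001, 0.0, -1.0]]
ft_force: [-3.5, 2.7, 9.6]
gripper_width: 19.1
finger_force: 59.9
```

>>> apply_moves([
  [0,0,0.003,0,0,0,0],
  [0,0,0.003,0,0,0,0.2],
  [0,0,0.003,0,0,0,0.25],
  [0,0,0.003,0,0,0,0.28],
  [0,0,0.003,0,0,0,0.31],
  [0,0,0.003,0,0,0,0.34],
  [0,0,0.003,0,0,0,0.38],
  [0,0,0.003,0,0,0,0.42],
  [0,0,0.003,0,0,0,0.45],
  [0,0,0.003,0,0,0,0.45],
])

```text
t: 19.8
tool_pos: [405.7, -251.1, 83.2]
tcp_rot: [[0.149, 0.989, -0.0], [0.989, -0.149, -0.0], [-0.0, -0.0, -1.0]]
ft_force: [-0.3, -0.1, 1.4]
gripper_width: 38.6
finger_force: 0.0
```

>>> apply_moves([
  [0,0,0.02,0,0,0,0.45],
  [0,0,0.05,0,0,0,0.45],
  [0,0,0.09,0,0,0,0.45],
  [0,0,0.14,0,0,0,0.45],
  [0,0,0.19,0,0,0,0.45],
  [0,0,0.25,0,0,0,0.5],
  [0,0,0.31,0,0,0,0.55],
  [0,0,0.37,0,0,0,0.6],
  [0,0,0.41,0,0,0,0.65],
  [0,0,0.43,0,0,0,0.7],
])

```text
t: 20.8
tool_pos: [406.1, -251.3, 148.6]
tcp_rot: [[0.149, 0.989, 0.001], [0.989, -0.149, -0.0], [-0.0, 0.001, -1.0]]
ft_force: [0.6, 0.1, -0.5]
gripper_width: 60.0
finger_force: 0.0
```

```bash
python3 - <<'E'
from h import *
im=m.grab_frame("side")
o=m.get_obs();print(o["t"],o["tool_pos"],o["gripper_width"],o["finger_force"],o["ft_force"])
cv2.imwrite("pics/p7.png",cv2.resize(im[180:280,160:293],(798,600),interpolation=cv2.INTER_CUBIC))
for n in("lock_pin","pin_tip","grip_post"):
    for r in m.pinpoint("side",n)[:3]: print(n,round(r["score"],2),np.round(r["point"]))
E
```

```text
20.85 [ 406.19398661 -251.33892749  148.61209397] 59.87309904582665 0.0 [-0.00206249 -0.26009323  1.13999446]
lock_pin 0.91 [ 661. -308.   62.]
lock_pin 0.73 [ 407. -254.   60.]
lock_pin 0.68 [ 516. -343.   37.]
pin_tip 0.8 [ 661. -316.    2.]
pin_tip 0.67 [ 519. -346.    1.]
pin_tip 0.67 [380.   2.   0.]
grip_post 0.81 [ 494. -209.   93.]
```

View pics/p7.png

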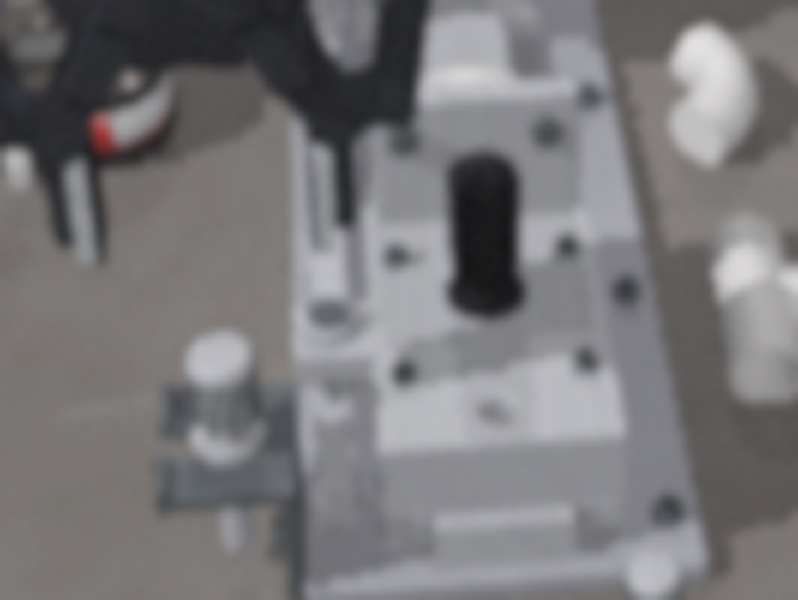

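The pin hangs in the slot by its collar: head at (220,360), tip at (235,540) below the shelf, and the fingers are clear of it. Next is the post at about (496.4,-208.2).

>>> apply_moves([
  [0.06,0.029,0,0,0,0,0.7],
  [0.14,0.067,0,0,0,0,0.7],
  [0.23,0.11,0,0,0,0,0.7],
  [0.32,0.153,0,0,0,0,0.7],
  [0.41,0.196,0,0,0,0,0.7],
  [0.5,0.239,0,0,0,0,0.7],
  [0.57,0.272,0,0,0,0,0.7],
  [0.601,0.287,0,0,0,0,0.7],
  [0.601,0.287,-0.03,0,0,0,0.7],
  [0.601,0.287,-0.06,0,0,0,0.7],
])

```text
t: 22.0
tool_pos: [495.3, -208.6, 138.4]
tcp_rot: [[0.15, 0.989, -0.001], [0.989, -0.15, -0.0], [-0.0, -0.001, -1.0]]
ft_force: [1.1, 0.7, 0.1]
gripper_width: 59.6
finger_force: 0.0
```

>>> apply_moves([
  [0,0,-0.05,0,0,0,0.7],
  [0,0,-0.1,0,0,0,0.7],
  [0,0,-0.15,0,0,0,0.7],
  [0,0,-0.2,0,0,0,0.65],
  [0,0,-0.25,0,0,0,0.6],
  [0,0,-0.28,0,0,0,0.55],
  [0,0,-0.3,0,0,0,0.5],
  [0,0,-0.31,0,0,0,0.45],
  [0,0,-0.31,0,0,0,0.4],
  [0,0,-0.31,0,0,0,0.37],
])

```text
t: 23.0
tool_pos: [496.2, -208.2, 92.5]
tcp_rot: [[0.149, 0.989, 0.001], [0.989, -0.149, -0.0], [-0.0, 0.001, -1.0]]
ft_force: [-0.0, -0.6, 0.5]
gripper_width: 31.4
finger_force: 0.0
```

>>> apply_moves([
  [0,0,0,0,0,0,0.36],
  [0,0,0,0,0,0,0.35],
  [0,0,0,0,0,0,0.34],
  [0,0,0,0,0,0,0.33],
  [0,0,0,0,0,0,0.33],
  [0,0,0,0,0,0,0.32],
  [0,0,0,0,0,0,0.32],
  [0,0,0,0,0,0,0.31],
  [0,0,0,0,0,0,0.31],
  [0,0,0,0,0,0,0.31],
])

```text
t: 24.0
tool_pos: [496.4, -208.2, 92.4]
tcp_rot: [[0.149, 0.989, 0.001], [0.989, -0.149, -0.0], [-0.0, 0.001, -1.0]]
ft_force: [2.1, -0.3, -0.2]
gripper_width: 26.5
finger_force: 0.9
```

>>> apply_moves([
  [0.003,0,0,0,0,0,0.31],
  [0.006,0,0,0,0,0,0.31],
  [0.006,0,0,0,0,0,0.29],
  [0.006,0,0,0,0,0,0.27],
  [0.006,0,0,0,0,0,0.25],
  [0.006,0,0,0,0,0,0.15],
  [0.006,0,0,0,0,0,0],
  [0.006,0,0,0,0,0,0],
  [0.006,0,0,0,0,0,0],
  [0.006,0,0,0,0,0,0],
])

```text
t: 25.0
tool_pos: [497.6, -208.2, 92.6]
tcp_rot: [[0.149, 0.989, 0.002], [0.989, -0.149, -0.001], [-0.0, 0.002, -1.0]]
ft_force: [5.0, -0.5, 1.4]
gripper_width: 22.3
finger_force: 58.6
```

```bash
python3 - <<'E'
from h import *
o=m.get_obs();print(o["t"],o["tool_pos"],o["gripper_width"],o["finger_force"],o["ft_force"])
im=m.grab_frame("top"); cv2.imwrite("pics/topg.png",im)
E
```

```text
25.0 [ 497.61004224 -208.23397425   92.55945943] 22.33425388779979 58.586944746784866 [ 4.98124352 -0.49541395  1.44518683]
```

>>> apply_moves([
  [0.007,0.033,0,0,0,0,0],
  [0.014,0.079,0,0,0,0,0],
  [0.021,0.125,0,0,0,0,0],
  [0.028,0.171,0,0,0,0,0],
  [0.036,0.218,0,0,0,0,0],
  [0.043,0.264,0,0,0,0,0],
  [0.05,0.31,0,0,0,0,0],
  [0.057,0.356,0,0,0,0,0],
  [0.063,0.396,0,0,0,0,0],
  [0.063,0.396,0,0,0,0,0],
])

```text
t: 26.05
tool_pos: [506.8, -149.7, 92.6]
tcp_rot: [[0.149, 0.989, 0.001], [0.989, -0.149, -0.002], [-0.002, 0.002, -1.0]]
ft_force: [4.6, -1.8, 0.7]
gripper_width: 22.5
finger_force: 59.2
```

>>> apply_moves([
  [0.008,0.027,0,0,0,0,0],
  [0.013,0.06,0,0,0,0,0],
  [0.018,0.093,0,0,0,0,0],
  [0.023,0.126,0,0,0,0,0],
  [0.028,0.159,0,0,0,0,0],
  [0.033,0.192,0,0,0,0,0],
  [0.038,0.225,0,0,0,0,0],
  [0.043,0.258,0,0,0,0,0],
  [0.045,0.27,0,0,0,0,0],
  [0.045,0.27,0,0,0,0,0],
])

```text
t: 27.05
tool_pos: [513.1, -109.2, 92.6]
tcp_rot: [[0.15, 0.989, 0.001], [0.989, -0.15, -0.001], [-0.001, 0.001, -1.0]]
ft_force: [3.4, -2.6, 2.8]
gripper_width: 22.4
finger_force: 59.4
```

```bash
python3 - <<'E'
from h import *
im=m.grab_frame("side"); t=m.grab_frame("top")
o=m.get_obs();print(o["t"],o["tool_pos"],o["gripper_width"],o["finger_force"],o["ft_force"])
a=cv2.imread("pics/side0.png")[150:270,180:280]; b=im[150:270,180:280]
cv2.imwrite("pics/p8.png",np.hstack([cv2.resize(x,(400,480),interpolation=cv2.INTER_CUBIC) for x in(b,t[170:290,180:280])]))
E
```

```text
27.15 [ 513.10927918 -109.06659892   92.54756465] 22.489231692545317 59.404995488002896 [ 3.64896003 -2.96806754  3.01073582]
```

View pics/p8.png

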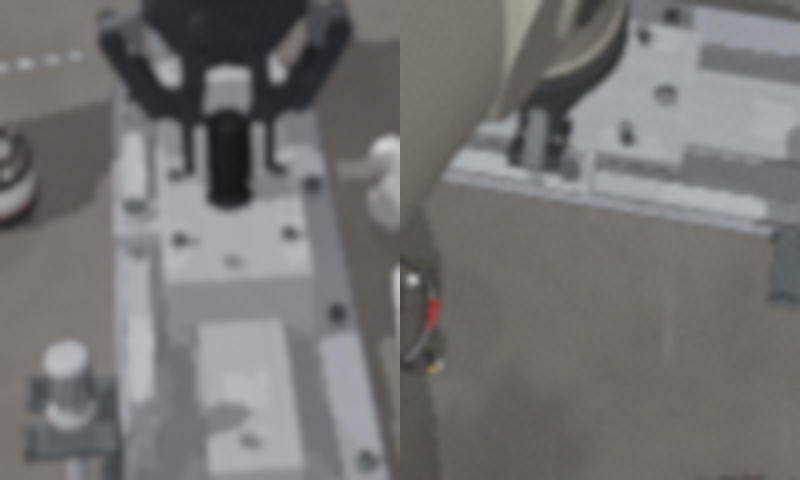

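The parked pin still hangs in the bracket at (65,380) in the left half, and the tailstock follows at about 100 mm of travel. Now I feel for the notch, which I expect near 121 mm.

>>> apply_moves([
  [0.004,0.009,0,0,0,0,0],
  [0.006,0.018,0,0,0,0,0],
  [0.007,0.027,0,0,0,0,0],
  [0.009,0.036,0,0,0,0,0],
  [0.01,0.045,0,0,0,0,0],
  [0.011,0.054,0,0,0,0,0],
  [0.013,0.063,0,0,0,0,0],
  [0.014,0.072,0,0,0,0,0],
  [0.015,0.079,0,0,0,0,0],
  [0.015,0.079,0,0,0,0,0],
])

```text
t: 28.15
tool_pos: [515.1, -96.1, 92.5]
tcp_rot: [[0.149, 0.989, -0.0], [0.989, -0.149, 0.0], [0.0, -0.0, -1.0]]
ft_force: [2.1, -2.7, 6.1]
gripper_width: 22.7
finger_force: 59.7
```

>>> apply_moves([
  [0.0,0.003,0,0,0,0,0],
  [0.001,0.006,0,0,0,0,0],
  [0.001,0.009,0,0,0,0,0],
  [0.002,0.012,0,0,0,0,0],
  [0.002,0.014,0,0,0,0,0],
  [0.003,0.016,0,0,0,0,0],
  [0.003,0.018,0,0,0,0,0],
  [0.003,0.02,0,0,0,0,0],
  [0.003,0.02,0,0,0,0,0],
  [0.003,0.02,0,0,0,0,0],
])

```text
t: 29.15
tool_pos: [515.8, -92.2, 92.5]
tcp_rot: [[0.148, 0.989, -0.0], [0.989, -0.148, 0.002], [0.002, -0.0, -1.0]]
ft_force: [1.8, -2.0, 6.3]
gripper_width: 22.5
finger_force: 59.7
```

>>> apply_moves([
  [0.0,0.002,0.001,0,0,0,0],
  [0.001,0.004,0.002,0,0,0,0],
  [0.001,0.006,0.002,0,0,0,0],
  [0.002,0.008,0.002,0,0,0,0],
  [0.002,0.01,0.002,0,0,0,0],
  [0.002,0.012,0.002,0,0,0,0],
  [0.002,0.013,0.002,0,0,0,0],
  [0.002,0.013,0.002,0,0,0,0],
  [0.002,0.013,0.002,0,0,0,0],
  [0.002,0.013,0.002,0,0,0,0],
])

```text
t: 30.15
tool_pos: [516.4, -88.1, 92.5]
tcp_rot: [[0.147, 0.989, -0.0], [0.989, -0.147, 0.004], [0.004, -0.001, -1.0]]
ft_force: [2.5, 3.7, 7.0]
gripper_width: 22.6
finger_force: 59.7
```

The force has turned to +3.7 N and the tool jumped 4 mm, so the ball is dropping into the notch. I ease the command forward.

>>> apply_moves([
  [0.0,0.002,0,0,0,0,0],
  [0.001,0.004,0,0,0,0,0],
  [0.001,0.006,0,0,0,0,0],
  [0.001,0.008,0,0,0,0,0],
  [0.002,0.01,0,0,0,0,0],
  [0.002,0.01,0,0,0,0,0],
  [0.002,0.01,0,0,0,0,0],
  [0.002,0.01,0,0,0,0,0],
  [0.002,0.01,0,0,0,0,0],
  [0.002,0.01,0,0,0,0,0],
])

```text
t: 31.15
tool_pos: [516.4, -88.0, 92.5]
tcp_rot: [[0.148, 0.989, -0.0], [0.989, -0.148, 0.003], [0.002, -0.001, -1.0]]
ft_force: [2.3, 1.8, 4.7]
gripper_width: 22.4
finger_force: 59.7
```

```bash
python3 - <<'E'
from h import *
y=np.array([.149,.989,0])
for i in range(3):
    im=m.grab_frame("side"); o=m.get_obs(); print(o["t"],np.round(o["tool_pos"],2),"s",round((o["tool_pos"]-np.array([497.6,-208.2,92.6]))@y,2),np.round(o["ft_force"],1),"f_along",round(np.dot(o["ft_force"],y),2),np.round(o["tcp_rot"],4).tolist())
E
```

```text
31.2 [516.39 -87.98  92.51] s 121.7 [2.2 2.3 4.8] f_along 2.55 [[0.1477, 0.989, -0.0003], [0.989, -0.1477, 0.0025], [0.0025, -0.0007, -1.0]]
31.25 [516.43 -88.    92.55] s 121.69 [2.5 2.3 6.2] f_along 2.62 [[0.1477, 0.989, -0.0002], [0.989, -0.1477, 0.0025], [0.0025, -0.0006, -1.0]]
31.3 [516.41 -88.    92.53] s 121.68 [2.1 1.5 5.9] f_along 1.82 [[0.1477, 0.989, -0.0003], [0.989, -0.1477, 0.0025], [0.0024, -0.0006, -1.0]]
```

>>> apply_moves([
  [0.0,0.002,0.001,0,0,0,0],
  [0.001,0.004,0.002,0,0,0,0],
  [0.001,0.006,0.003,0,0,0,0],
  [0.001,0.008,0.004,0,0,0,0],
  [0.002,0.01,0.004,0,0,0,0],
  [0.002,0.012,0.004,0,0,0,0],
  [0.002,0.012,0.004,0,0,0,0],
  [0.002,0.012,0.004,0,0,0,0],
  [0.002,0.012,0.004,0,0,0,0],
  [0.002,0.012,0.004,0,0,0,0],
])

```text
t: 32.3
tool_pos: [516.4, -88.0, 92.6]
tcp_rot: [[0.149, 0.989, -0.001], [0.989, -0.149, -0.0], [-0.0, -0.0, -1.0]]
ft_force: [4.7, 0.6, -3.4]
gripper_width: 22.6
finger_force: 58.8
```

```bash
python3 - <<'E'
from h import *
y=np.array([.149,.989,0])
for i in range(4):
    im=m.grab_frame("side"); o=m.get_obs(); print(o["t"],np.round(o["tool_pos"],2),"s",round((o["tool_pos"]-np.array([497.6,-208.2,92.6]))@y,2),np.round(o["ft_force"],1),"f_along",round(np.dot(o["ft_force"],y),2))
a=m.grab_frame("top"); cv2.imwrite("pics/topn.png",a); cv2.imwrite("pics/siden.png",im)
cv2.imwrite("pics/p9.png",np.hstack([cv2.resize(x,(400,480),interpolation=cv2.INTER_CUBIC) for x in(im[140:260,180:280],a[150:270,180:280])]))
E
```

```text
32.35 [516.39 -87.98  92.6 ] s 121.69 [ 5.5  1.  -4.8] f_along 1.85
32.4 [516.41 -87.96  92.61] s 121.72 [ 5.4  0.9 -4.7] f_along 1.66
32.45 [516.41 -88.    92.61] s 121.68 [ 4.8  1.  -4.5] f_along 1.71
32.5 [516.42 -88.01  92.6 ] s 121.68 [ 4.8  0.8 -3.7] f_along 1.48
```

View pics/p9.png

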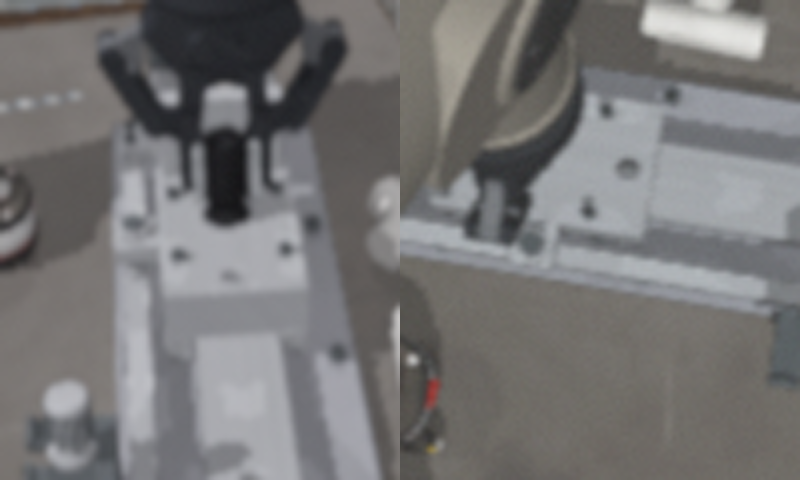

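The tool stayed at 121.7 mm of travel while I shifted the command by 3.4 mm, and the arm was pulling back at that point. So the ball is seated at the notch centre and the flange is not against the pipe. I relax the remaining push and let it rest.

>>> apply_moves([
  [0.001,0.002,-0.001,0,0,0,0],
  [0.002,0.004,-0.002,0,0,0,0],
  [0.003,0.006,-0.002,0,0,0,0],
  [0.003,0.006,-0.002,0,0,0,0],
  [0.003,0.006,-0.002,0,0,0,0],
  [0.003,0.006,-0.002,0,0,0,0],
  [0.003,0.006,-0.002,0,0,0,0],
  [0.003,0.006,-0.002,0,0,0,0],
  [0.003,0.006,-0.002,0,0,0,0],
  [0.003,0.006,-0.002,0,0,0,0],
])

```text
t: 33.55
tool_pos: [516.5, -87.7, 92.6]
tcp_rot: [[0.149, 0.989, -0.001], [0.989, -0.149, -0.001], [-0.001, -0.001, -1.0]]
ft_force: [2.0, -2.8, -3.4]
gripper_width: 22.6
finger_force: 58.9
```

```bash
python3 - <<'E'
from h import *
y=np.array([.149,.989,0])
for i in range(3):
    im=m.grab_frame("side"); o=m.get_obs(); print(o["t"],np.round(o["tool_pos"],2),"s",round((o["tool_pos"]-np.array([497.6,-208.2,92.6]))@y,2),np.round(o["ft_force"],1),"f_along",round(np.dot(o["ft_force"],y),2),o["finger_force"])
for r in m.pinpoint("side","lock_pin")[:3]: print(np.round(r["point"]),round(r["score"],2))
E
```

```text
33.6 [516.47 -87.73  92.6 ] s 121.95 [ 1.  -2.7 -4.9] f_along -2.53 58.86009795824066
33.65 [516.47 -87.74  92.6 ] s 121.95 [ 1.1 -4.  -4. ] f_along -3.78 58.85803900659084
33.7 [516.49 -87.69  92.59] s 122.0 [ 1.  -3.4 -3.7] f_along -3.2 58.85681059677154
[ 656. -312.   61.] 0.9
[ 406. -255.   58.] 0.66
[ 519. -344.   33.] 0.57
```

>>> apply_moves([
  [0,-0.001,0,0,0,0,0],
  [0,-0.002,0,0,0,0,0],
  [0,-0.003,0,0,0,0,0],
  [0,-0.003,0,0,0,0,0],
  [0,-0.003,0,0,0,0,0],
  [0,-0.003,0,0,0,0,0],
  [0,-0.003,0,0,0,0,0],
  [0,-0.003,0,0,0,0,0],
  [0,-0.003,0,0,0,0,0],
  [0,-0.003,0,0,0,0,0],
])

```text
t: 34.75
tool_pos: [516.5, -87.7, 92.6]
tcp_rot: [[0.149, 0.989, -0.001], [0.989, -0.149, 0.0], [-0.0, -0.001, -1.0]]
ft_force: [-2.2, -4.3, -3.5]
gripper_width: 22.1
finger_force: 58.9
```

```bash
python3 - <<'E'
from h import *
y=np.array([.149,.989,0])
for i in range(2):
    im=m.grab_frame("side"); o=m.get_obs(); f=np.dot(o["ft_force"],y); s=(o["tool_pos"]-np.array([497.6,-208.2,92.6]))@y; print(o["t"],round(s,2),np.round(o["ft_force"],1),round(f,2),np.abs(o["joint_vel"]).max())
if abs(f)<2.5 and abs(s-121.8)<.4: print(m.job_done())
E
```

```text
34.8 122.03 [-2.3 -3.9 -3.5] -4.16 0.06000898670287856
34.85 122.07 [-2.4 -4.2 -3.8] -4.49 0.11520622529684499
```

The controller integrates the error, so the tool creeps to the command, which is now slightly past centre. I step back 0.3 mm.

>>> apply_moves([
  [-0.001,-0.001,0,0,0,0,0],
  [-0.001,-0.002,0,0,0,0,0],
  [-0.001,-0.002,0,0,0,0,0],
  [-0.001,-0.002,0,0,0,0,0],
  [-0.001,-0.002,0,0,0,0,0],
  [-0.001,-0.002,0,0,0,0,0],
  [-0.001,-0.002,0,0,0,0,0],
  [-0.001,-0.002,0,0,0,0,0],
  [-0.001,-0.002,0,0,0,0,0],
  [-0.001,-0.002,0,0,0,0,0],
])

```text
t: 35.85
tool_pos: [516.5, -87.7, 92.6]
tcp_rot: [[0.149, 0.989, -0.001], [0.989, -0.149, 0.0], [0.0, -0.001, -1.0]]
ft_force: [-3.5, -2.6, -5.2]
gripper_width: 22.4
finger_force: 58.9
```

>>> apply_moves([
  [0,0,0,0,0,0,0],
  [0,0,0,0,0,0,0],
  [0,0,0,0,0,0,0],
  [0,0,0,0,0,0,0],
  [0,0,0,0,0,0,0],
  [0,0,0,0,0,0,0],
  [0,0,0,0,0,0,0],
  [0,0,0,0,0,0,0],
  [0,0,0,0,0,0,0],
  [0,0,0,0,0,0,0],
])

```text
t: 36.85
tool_pos: [516.5, -87.7, 92.6]
tcp_rot: [[0.149, 0.989, -0.001], [0.989, -0.149, 0.0], [0.0, -0.001, -1.0]]
ft_force: [-4.9, -1.8, -4.5]
gripper_width: 22.9
finger_force: 58.9
```

```bash
cat > chk.py <<'E'
from h import *
y=np.array([.149,.989,0])
for i in range(3):
    im=m.grab_frame("side"); o=m.get_obs(); f=np.dot(o["ft_force"],y); s=(o["tool_pos"]-np.array([497.6,-208.2,92.6]))@y; print(o["t"],round(s,2),np.round(o["ft_force"],1),round(f,2),np.abs(o["joint_vel"]).max())
if abs(f)<3 and abs(s-121.8)<.3: print(m.job_done())
E
python3 chk.py
```

```text
36.9 122.04 [-5.8 -0.8 -5.8] -1.63 0.12316671931040922
36.95 122.01 [-4.8 -1.9 -4.9] -2.59 0.10130909764540724
37.0 122.03 [-5.6 -1.6 -6.3] -2.44 0.10438432574122472
the job is handed in; nothing more can be done
None
```

The job is handed in: the lock pin hangs by its collar in the bracket slot. The gripper still holds the post, with the tailstock at rest in the notch at about 122 mm of travel.

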